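# Fit the snap ring on the idler pulley's spindle

## Task

Fit the snap ring that keeps the pulley on its spindle: squeeze its two upright ears together so that the ring springs open, slip it over the spindle's end, and with the open ring press the pulley gently down against its spring until you feel it stop; then let go of the ears so that the ring closes into the groove and keeps the pulley down. Do not force it (20 N is plenty) and leave the other things on the bench where they lie.

Things in the scene. Friction and masses are not known exactly. Their poses are not given: they have to be found in the camera images.
- snap_ring: Snap ring of 4 mm dark spring wire, 80 x 68 mm, flat. A 14 mm coil, 12 mm tall, 30 mm from the opening's centre; opposite, the tails cross and end in the ears: squeezed, the ring opens, let go it closes. Each ear has a foot turned out 9 mm, top 3.3 mm above the underside: fingertips set on the feet (not beside them) press the ring down even while they open. Origin: under the opening; x to coil.
- ring_ears (a point): Where to squeeze the ring: midway between its upright flat ears, 21 mm above its underside (ears 16 mm long, 3 mm thick, tops at 35 mm). z up; x from the ears to the ring's centre, 36 mm away; y across the ears, the line to squeeze along. Over their outer faces the ears are 49 mm apart at rest, 14 mm and parallel at the stop; 3 N starts them, 9 N reaches the stop: grip 20 N or more.
- ring_centre (a point): Centre of the ring's opening, 2 mm above its underside; axes as ring_ears. Fully open, the ring clears the spindle by about 3 mm all round when this point lies 1 mm from the spindle's axis towards the coil.
- ring_l (a joint): How far one arm of the ring is spread about the coil (rad): 0 free, 0.27 fully open (stop), 0 to 0.04 closed in the groove, 0.1 or more when it clamps the full spindle above the groove.
- ring_r (a joint): The same for the other arm.
- idler: Idler unit bolted to the bench: grey foot 125 mm square, 12 mm thick, an upright steel spindle and a 100 mm aluminium V-belt pulley round it. Origin: on the spindle's axis, foot's underside; z up. The spindle is clamped at a height that differs each time and is not measured: its end is 81 to 99 mm above the bench; pulley and groove go with it. Find the pulley and its stop by feel.
- spindle_foot (a point): On the spindle's axis, 12 mm above the bench. From the end down the spindle is a cone 9 mm long (25 to 36 mm across), then 36 mm thick to the groove (29 mm across, 4.5 mm high, middle 23.7 mm below the end). The pulley's flat top, 21 mm below the end, covers the groove; 5 N starts it down on its spring; at 9 N, 5 mm lower, it is on a hard stop level with the groove's lower edge.
- spanner_1: Open/ring spanner lying on the bench, 192 mm long; to be left alone.
- driver_blue: Blue-handled screwdriver lying on the bench, 164 mm long; to be left alone.
- oil_can: Oil can standing on the bench, 124 mm tall; to be left alone.
- calliper: Calliper lying on the bench, 230 mm long; to be left alone.

How it is judged:
By the outcome, as a careful person would: the job done as asked, in the order asked, and still so for the second after the job is handed in, with the robot touching nothing.
It also fails if it takes over 51 s, if anything falls off the work surface, if the arm or the gripper's body presses on something with over 40 N, if the wrist force passes 120 N, or if a joint passes its speed limit or range.

## Robot

A 6-joint arm with a two-finger parallel gripper is mounted at the origin on a cart in front of the work surface, level with it; the furniture and walls round the work are solid. World frame = base frame: x ahead of the robot, y to its left, z up, the work surface at z = 0. Lengths are in m, angles in rad, forces in N, time in s.
With the tool pointing down it reaches from about 0.325 to 0.85 m from the base axis. Payload 4.4 kg.
Tool frame: the origin (TCP) lies at the very end of the fingers, on their centre line; the grasp point (between the pads) lies 19 mm behind it; z points along the fingers, y is the line along which they close (so a half turn about z gives the same grasp; the last joint's range is limited). The gripper opens to 94 mm and grips with 3 to 60 N. Pads are 16 mm wide; open, the fingers measure 119 mm over their backs; the gripper's body (75 mm by 177 mm) begins 78 mm behind the grasp point.
Start: joints at [1.089, 0.207, 1.542, -0, 1.393, -0.15], TCP at [0.187, 0.544, 0.205] pointing down, gripper open.
Joint ranges: [-2.73, 2.73], [-0.86, 2.22], [0.23, 2.46], [-1.11, 4.25], [0.08, 2.63], [-2.82, 2.82]. Speed limits (rad/s): [2.79, 2.79, 3.14, 3.14, 3.14, 3.14].

## Interface

Orientations are given as a 3x3 rotation matrix whose columns are the frame's x, y, z axes.
In Python, from cell import status, optics, hand_in gives the robot as it stands.
- The arm moves only by the shell command python3 -m inch 'ROWS' [FORCE]. ROWS is a JSON object of lists of equal length, an entry for each row: "dp": the shift along the tool's x, y, z in units of 30 mm (1.0 is 30 mm), a list of three; "turn": the turn, a rotation vector about the tool's x, y, z in degrees, a list of three; "fingers": the gripper command: -1 is fully open, 1 is shut, values between are in proportion. In form: {"dp": [[dx, dy, dz], ...], "turn": [[wx, wy, wz], ...], "fingers": [fingers, ...]}. A call has 1 to 20 rows; each row shifts and turns the commanded pose from where the row before left it, along the tool's axes as they then stand; what a row does not reach is not made up. A row lasts 1/12 s, in which the tool goes at most 41.7 mm and 7.16 degrees, less where a joint would pass 70% of its speed; a pose out of reach is approached as far as the arm can. A call is refused whole if a number of a shift passes 1 or a number of a turn 7.16, either way. A call with a gripper value outside its range is refused whole. The fingers move at their own pace and stop on an object; FORCE is the grip in N (left out, the last holds). Time passes only in rows, so rows that do not move let the fingers close. It gives the time, the measured TCP pose, the force, the opening and the grip force at its end, in the units of the state.
- status.sense(): the state, without advancing time (a new reading comes with each control period).
- optics.snapshot(name): name is "scene" or "side" or "wrist"; returns (picture, depth): 384x512x3 uint8, red, green, blue; 384x512 float32, m along the optical axis (not along the pixel's ray), 0 where there is no reading.
- optics.get_calibration(name): a dict with "fx", "fy", "cx", "cy" (pixels), "world_from_camera" (4x4, takes a point from camera to world coordinates); the wrist camera has in their place "tool_from_camera" (4x4, takes a point from camera to tool coordinates, whose origin is the TCP and whose axes are the flange's). Camera axes: x right, y down, z forward; pixel columns grow to the right and rows downward; lengths in m; the calibration is good to about 2 mm. A picture is of the moment at which its call begins: read the wrist's pose just before it. get_calibration takes no time and is no camera call.
- hand_in(): hands the job in; it is judged then, once.
The state is a dict: "t": time; "qpos": joint angles; "dq": joint speeds; "effort": joint torques, N m; "position": TCP position; "eef_rot": TCP orientation; "ft_force": force on the tool from outside, world axes, zero at the start; "wrist_torque": the same for the moment, N m; "width": opening from 0.0 (shut) to 1.0 (fully open); "grasp_force": force on a finger pad.
Only numpy, scipy, OpenCV 4.12 (cv2) and the standard library are available. Lean on these libraries where they do the work, as an engineer would, in place of code of your own. Each camera call takes 0.05 s, during which the arm holds its last target. There are 200 camera calls.

## Working session

There is one attempt and no reset: what is moved stays moved. The work goes in short steps, Python scripts to look and compute and a shell command to move; the robot and the scene stay as the last step left them, time stands still between calls to the robot, and variables do not carry over. Pictures are saved under pics/ and viewed, at most 11 in all, crops included, and the job is handed in when it is done.

```bash
mkdir -p pics; ls
cat > h.py <<'E'
import numpy as np, cv2
from cell import status, optics
def snap(name,fn=None):
    s=status.sense(); p,d=optics.snapshot(name); c=optics.get_calibration(name)
    if 'world_from_camera' in c: T=np.array(c['world_from_camera'])
    else:
        W=np.eye(4);W[:3,:3]=np.array(s['eef_rot']);W[:3,3]=s['position'];T=W@np.array(c['tool_from_camera'])
    if fn: cv2.imwrite('pics/'+fn,p[:,:,::-1])
    return p,d,c,T
def cloud(d,c,T):
    v,u=np.mgrid[:d.shape[0],:d.shape[1]]
    P=np.stack([(u-c['cx'])/c['fx']*d,(v-c['cy'])/c['fy']*d,d],-1)
    return P@T[:3,:3].T+T[:3,3]
def ray(u,v,z,c,T):
    r=T[:3,:3]@np.array([(u-c['cx'])/c['fx'],(v-c['cy'])/c['fy'],1]);o=T[:3,3]
    return o+r*(z-o[2])/r[2]
E
python3 - <<'E'
from h import *
p=[]
for n in ['scene','wrist']:
    a,d,c,T=snap(n,n+'0.png'); np.savez('/tmp/'+n,p=a,d=d,T=T,f=[c['fx'],c['fy'],c['cx'],c['cy']])
    print(n,T.round(3).tolist(),c['fx'])
print(status.sense())
E
```

```text
pics
scene [[0.904, -0.324, 0.278, 0.236], [-0.427, -0.712, 0.557, -0.576], [0.018, -0.623, -0.782, 0.911], [0.0, 0.0, 0.0, 1.0]] 398.6536110616144
wrist [[0.323, 0.917, 0.233, 0.118], [0.946, -0.313, -0.082, 0.568], [-0.002, 0.247, -0.969, 0.383], [0.0, 0.0, 0.0, 1.0]] 268.2121350495718
{'t': 0.1, 'qpos': array([ 1.08950529e+00,  2.07337899e-01,  1.54280103e+00, -2.54278204e-05,
        1.39353990e+00, -1.50514854e-01]), 'dq': array([-0.00024229, -0.00162161, -0.00166947, -0.00029065, -0.00106709,
        0.00074975]), 'effort': array([-6.71756170e-04, -3.71863639e+01, -2.82293504e+01,  7.00349500e-02,
        3.11770162e-02, -4.35860397e-05]), 'position': array([0.18642622, 0.54315462, 0.20440996]), 'eef_rot': array([[-9.45791871e-01,  3.24771992e-01, -9.43552118e-04],
       [ 3.24773235e-01,  9.45790084e-01, -1.86076384e-03],
       [ 2.88078259e-04, -2.06633579e-03, -9.99997824e-01]]), 'ft_force': array([-0.21575227,  0.0480803 ,  0.23401556]), 'wrist_torque': array([ 0.01674145, -0.01628385, -0.00280676]), 'grasp_force': 0.0, 'width': 0.9981337489329913}
```

View pics/scene0.png

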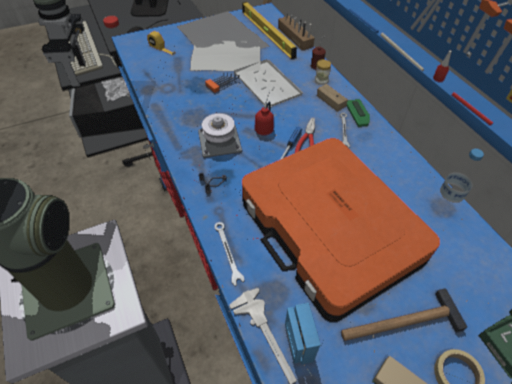

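View pics/wrist0.png

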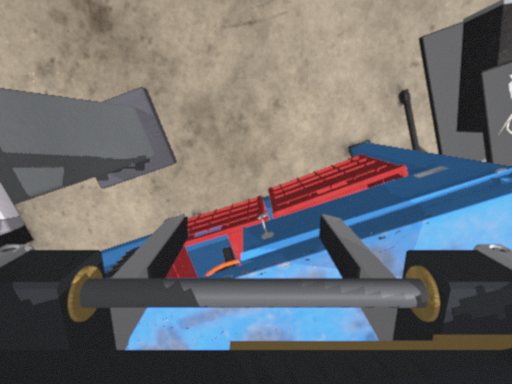

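The scene view shows the idler (pulley top about 219,122), the snap ring at about (208,182) with its ears, and the oil can at (264,122). The wrist view doesn't reach them.

Run:
```python
from h import *
for n in ['scene','side']:
    a,d,c,T=snap(n,n+'1.png'); P=cloud(d,c,T)
    if n=='scene':
        for (u,v) in [(219,122),(218,135),(208,182),(219,140),(264,122),(300,140)]: print(u,v,P[v,u].round(3),ray(u,v,0,c,T).round(3))
        cv2.imwrite('pics/crop.png',cv2.resize(a[90:210,170:300,::-1],None,fx=6,fy=5,interpolation=cv2.INTER_CUBIC)[:600])
        # pulley top: points around idler
        m=(P[...,2]>0.05)&(P[...,2]<0.11); m[:, :185]=0;m[:,250:]=0;m[:100]=0;m[165:]=0
        Q=P[m];print(len(Q),np.histogram(Q[:,2],bins=np.arange(.05,.112,.004)))
        b=P[(np.abs(P[...,2])<.005)];print('bench',len(b),b[:,:2].min(0),b[:,:2].max(0))
```

```text
219 122 [0.522 0.307 0.095] [ 0.555  0.409 -0.   ]
218 135 [0.505 0.276 0.074] [0.529 0.351 0.   ]
208 182 [0.427 0.169 0.007] [0.429 0.175 0.   ]
219 140 [0.506 0.273 0.056] [ 0.524  0.328 -0.   ]
264 122 [0.666 0.29  0.056] [0.695 0.347 0.   ]
300 140 [0.758 0.21  0.011] [0.765 0.22  0.   ]
722 (array([ 58,  49,  28,   4,   8,  52, 354,  72,  10,  16,  26,  35,   9,
         1,   0]), array([0.05 , 0.054, 0.058, 0.062, 0.066, 0.07 , 0.074, 0.078, 0.082,
       0.086, 0.09 , 0.094, 0.098, 0.102, 0.106, 0.11 ]))
bench 66174 [-0.1492854 -0.616951 ] [1.16921498 1.36239301]
```

View pics/crop.png

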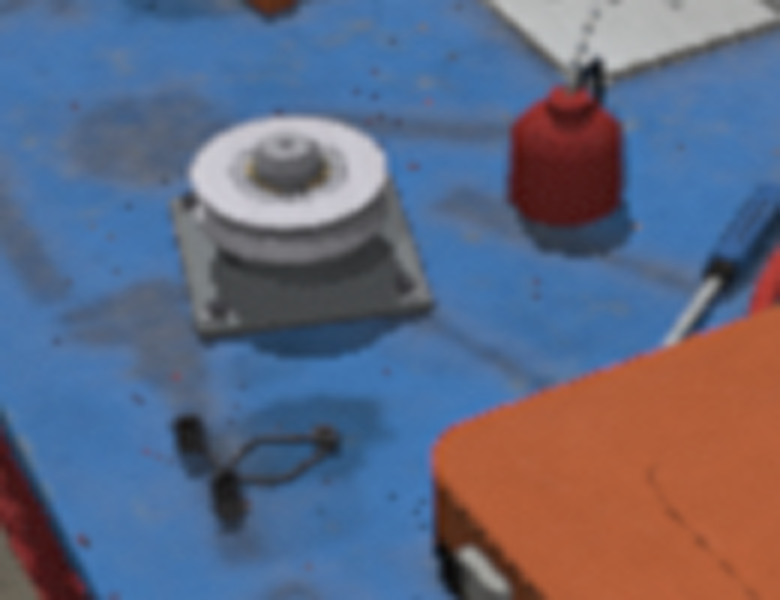

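View pics/side1.png

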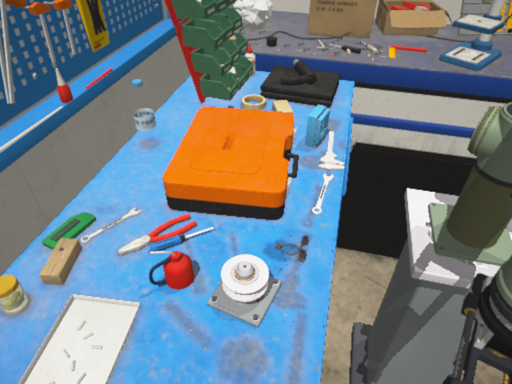

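The crop shows the ring's coil at about (224,177) and the ears at (202,178) and (208,190). The pulley top centre is near (218,120). The side view shows the ring at (293,248), with the nearest object being the idler.

Run:
```python
from h import *
a,d,c,T=snap('scene'); P=cloud(d,c,T)
for u,v,z in [(224.3,177.5,.006),(201.7,178,.025),(208.2,190,.025)]: print(ray(u,v,z,c,T).round(4))
m=np.zeros(d.shape,bool);m[100:160,190:250]=1
for n,lo,hi in [('pulleytop',.0735,.080),('top',.09,.104)]:
    Q=P[m&(P[...,2]>lo)&(P[...,2]<hi)]; r=cv2.minEnclosingCircle((Q[:,:2]*1000).astype(np.float32)); print(n,len(Q),np.median(Q,0).round(4),r)
g=P[195:215,100+70:200]; 
b=P[200:230,190:215].reshape(-1,3);print('bench z',np.median(b[:,2]))
s=cv2.cvtColor(a,cv2.COLOR_RGB2GRAY);print(s[170:196,196:230:1].min())
a,d,c,T=snap('side');P=cloud(d,c,T);print(P[248,293],P[265,245], P[277,245])
c=optics.get_calibration('wrist');print(np.array(c['tool_from_camera']).round(4).tolist())
```

```text
[0.4779 0.1669 0.006 ]
[0.4122 0.1767 0.025 ]
[0.4137 0.1267 0.025 ]
pulleytop 443 [0.5165 0.3115 0.0762] ((521.052001953125, 319.5769958496094), 50.79740524291992)
top 68 [0.521  0.3158 0.0956] ((521.0383911132812, 317.74041748046875), 17.545989990234375)
bench z -0.0003961347072043986
25
[ 0.44095333  0.16255843 -0.00045376] [0.5221409  0.31843052 0.09670991] [0.51699979 0.33806552 0.08344067]
[[0.0015, -0.9689, -0.2476, 0.0732], [1.0, 0.0014, 0.0005, 0.0005], [-0.0001, -0.2476, 0.9689, -0.1787], [0.0, 0.0, 0.0, 1.0]]
```

```bash
python3 -m inch '{"dp":[[-0.76,-0.73,0.1],[-0.76,-0.73,0.1],[-0.76,-0.73,0.1],[-0.76,-0.73,0.1],[-0.76,-0.73,0.1],[-0.76,-0.73,0.1],[-0.76,-0.73,0.1],[-0.76,-0.73,0.1],[-0.76,-0.73,0.1],[-0.76,-0.73,0.1],[-0.76,-0.73,0.1],[-0.76,-0.73,0.1],[-0.76,-0.73,0.1],[-0.76,-0.73,0.1]],"turn":[[0,0,0],[0,0,0],[0,0,0],[0,0,0],[0,0,0],[0,0,0],[0,0,0],[0,0,0],[0,0,0],[0,0,0],[0,0,0],[0,0,0],[0,0,0],[0,0,0]],"fingers":[-1,-1,-1,-1,-1,-1,-1,-1,-1,-1,-1,-1,-1,-1]}'
python3 -m inch '{"dp":[[0,0,0],[0,0,0],[0,0,0],[0,0,0],[0,0,0],[0,0,0],[0,0,0],[0,0,0],[0,0,0],[0,0,0],[0,0,0],[0,0,0],[0,0,0],[0,0,0],[0,0,0],[0,0,0],[0,0,0],[0,0,0],[0,0,0],[0,0,0]],"turn":[[0,0,7.1],[0,0,7.1],[0,0,7.1],[0,0,7.1],[0,0,7.1],[0,0,7.1],[0,0,7.1],[0,0,7.1],[0,0,7.1],[0,0,7.1],[0,0,7.1],[0,0,7.1],[0,0,7.1],[0,0,7.1],[0,0,7.1],[0,0,7.1],[0,0,7.1],[0,0,7.1],[0,0,7.1],[0,0,7.1]],"fingers":[-1,-1,-1,-1,-1,-1,-1,-1,-1,-1,-1,-1,-1,-1,-1,-1,-1,-1,-1,-1]}'
python3 -m inch '{"dp":[[0,0,0],[0,0,0],[0,0,0]],"turn":[[0,0,7],[0,0,0],[0,0,0]],"fingers":[-1,-1,-1]}'
python3 - <<'E'
from h import *
s=status.sense();print(s['eef_rot'].round(3).tolist(),s['qpos'].round(2))
snap('wrist','w2.png')
E
```

```text
t: 1.47
position: [0.3896, 0.1487, 0.1636]
eef_rot: [[-0.946, 0.325, 0.001], [0.325, 0.946, 0.0], [-0.001, 0.0, -1.0]]
ft_force: [-0.0, 0.5, -0.4]
width: 1.005
grasp_force: 0.0
t: 3.13
position: [0.3891, 0.1502, 0.1635]
eef_rot: [[0.947, 0.321, 0.0], [0.321, -0.947, 0.0], [0.0, 0.0, -1.0]]
ft_force: [0.3, -0.3, -0.7]
width: 0.998
grasp_force: 0.0
t: 3.38
position: [0.389, 0.1502, 0.1635]
eef_rot: [[0.977, 0.212, 0.0], [0.212, -0.977, 0.0], [0.0, -0.0, -1.0]]
ft_force: [0.4, 0.5, -0.5]
width: 1.005
grasp_force: 0.0
[[0.977, 0.212, 0.0], [0.212, -0.977, 0.0], [0.0, -0.0, -1.0]] [ 0.16 -0.1   1.95  0.    1.29  1.52]
```

View pics/w2.png

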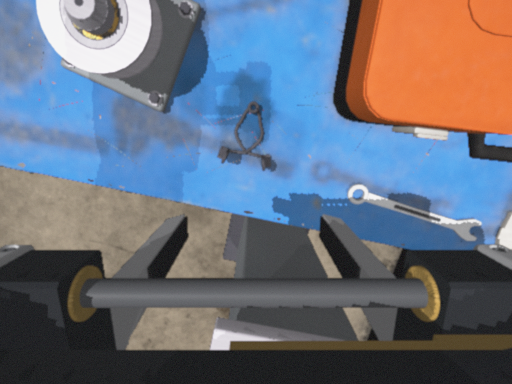

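The close view shows the ring's coil at about (256,108), the ears at (225,155) and (269,163), and the pulley at upper left.

```bash
cat > ringm.py <<'E'
from h import *
def ring(box):
    p,d,c,T=snap('wrist'); P=cloud(d,c,T)
    u0,v0,u1,v1=box
    hsv=cv2.cvtColor(p,cv2.COLOR_RGB2HSV); g=hsv[...,2]
    m=np.zeros(g.shape,np.uint8); m[v0:v1,u0:u1]=((g<85))[v0:v1,u0:u1]
    n,l,st,ce=cv2.connectedComponentsWithStats(m,connectivity=8)
    for i in range(1,n):
        if st[i,4]>10: print(st[i],ce[i].round(1),np.median(P[l==i],0).round(4))
    return p,m,P,c,T
E
python3 - <<'E'
from ringm import *
p,m,P,c,T=ring((205,85,290,185))
for y in range(92,176,2): print(y,''.join('#' if m[y,x] else '.' for x in range(210,285)))
z=P[...,2]
for (x0,x1) in [(212,238),(256,282)]:
    k=np.zeros(m.shape,bool);k[135:175,x0:x1]=1;k&=(z>.02)&(z<.045)
    print(k.sum(),P[k].mean(0).round(4),P[k].min(0).round(3),P[k].max(0).round(3))
k=np.zeros(m.shape,bool);k[95:118,244:268]=1;k&=(z>.007)&(z<.02);print(k.sum(),P[k].mean(0).round(4))
E
```

```text
[250 104   6   5  17] [251.9 105.5] [0.4772 0.1729 0.0096]
[253 106   8  10  36] [257.5 111. ] [0.4714 0.1643 0.0045]
[241 114   5   9  14] [243.4 117.6] [0.4613 0.1796 0.0033]
[226 149  10   9  35] [228.5 151.9] [0.4185 0.1889 0.0156]
[261 156  10  11  72] [266.2 160.8] [0.4164 0.1403 0.0031]
92 ...........................................................................
94 ...........................................................................
96 ...........................................................................
98 ...........................................................................
100 ...........................................................................
102 ...........................................................................
104 .........................................####..............................
106 ........................................##..#...##.........................
108 ........................................##.....###.........................
110 ......................................#........###.........................
112 .....
[... 2008 characters left out ...]
.........................................#######..............
164 .......................................................######..............
166 .......................................................#####...............
168 ...........................................................................
170 ...........................................................................
172 ...........................................................................
174 ...........................................................................
41 [0.4134 0.1907 0.0322] [0.406 0.188 0.023] [0.42  0.194 0.036]
38 [0.4151 0.1457 0.032 ] [0.408 0.143 0.022] [0.422 0.149 0.035]
90 [0.475  0.1705 0.0111]
```

```bash
python3 -m inch '{"dp":[[0.47,-0.2,0],[0.47,-0.2,0],[0,0,0.6],[0,0,0.6],[0,0,0.6],[0,0,0.6],[0,0,0.5],[0,0,0],[0,0,0]],"turn":[[0,0,5],[0,0,5],[0,0,0],[0,0,0],[0,0,0],[0,0,0],[0,0,0],[0,0,0],[0,0,0]],"fingers":[-1,-1,-1,-1,-1,-1,-1,-1,-1]}'
python3 - <<'E'
from h import *
p,d,c,T=snap('wrist','w3.png');P=cloud(d,c,T);z=P[...,2]
np.savez('/tmp/w3',P=P,p=p)
box=(np.abs(P[...,0]-.44)<.06)&(np.abs(P[...,1]-.168)<.05)
for n,lo,hi,xa,xb in [('ears',.02,.042,.39,.435),('coil',.007,.02,.455,.5)]:
    k=box&(z>lo)&(z<hi)&(P[...,0]>xa)&(P[...,0]<xb)
    l=k.astype(np.uint8);N,L,st,ce=cv2.connectedComponentsWithStats(l)
    for i in range(1,N):
        if st[i,4]>8: print(n,st[i],P[L==i].mean(0).round(4),P[L==i].min(0).round(4),P[L==i].max(0).round(4))
E
```

```text
t: 4.23
position: [0.4141, 0.1665, 0.0759]
eef_rot: [[0.999, 0.037, -0.002], [0.037, -0.999, -0.0], [-0.002, 0.0, -1.0]]
ft_force: [1.0, -0.5, 0.6]
width: 1.001
grasp_force: 0.0
ears [223 195   8  20  70] [0.4146 0.1906 0.0317] [0.4053 0.1882 0.0215] [0.4206 0.1939 0.0359]
ears [274 195   9  20  71] [0.4164 0.1461 0.0315] [0.4074 0.1422 0.0204] [0.4223 0.149  0.0352]
coil [245 126  16  16 159] [0.4755 0.1704 0.0111] [0.4685 0.1638 0.0086] [0.4817 0.1773 0.0132]
```

View pics/w3.png

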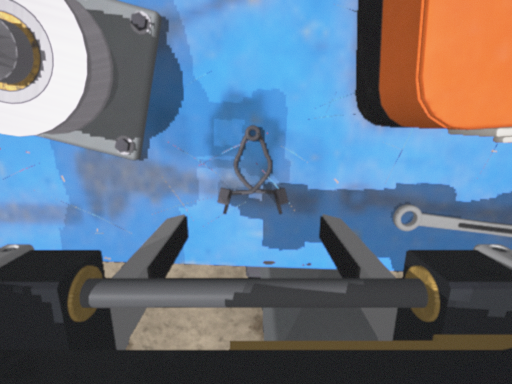

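The ears are at about (225,203) and (278,203) and the coil at (253,133), so the gripper sits centred over the ears and aligned with the ring. Next I descend, keeping the tips just above the feet, and squeeze.

```bash
python3 -m inch '{"dp":[[-0.1,-0.06,0],[0,0,0.5],[0,0,0.5],[0,0,0.5],[0,0,0.4],[0,0,0.3],[0,0,0.16],[0,0,0],[0,0,0]],"turn":[[0,0,0],[0,0,0],[0,0,0],[0,0,0],[0,0,0],[0,0,0],[0,0,0],[0,0,0],[0,0,0]],"fingers":[-1,-1,-1,-1,-1,-1,-1,-1,-1]}' 30
python3 -m inch '{"dp":[[0,0,0],[0,0,0],[0,0,0],[0,0,0],[0,0,0],[0,0,0],[0,0,0],[0,0,0],[0,0,0],[0,0,0],[0,0,0],[0,0,0]],"turn":[[0,0,0],[0,0,0],[0,0,0],[0,0,0],[0,0,0],[0,0,0],[0,0,0],[0,0,0],[0,0,0],[0,0,0],[0,0,0],[0,0,0]],"fingers":[-0.5,0,0.3,0.6,1,1,1,1,1,1,1,1]}' 30
python3 - <<'E'
from h import *
p,d,c,T=snap('wrist','w4.png')
E
```

```text
t: 5.03
position: [0.4124, 0.1685, 0.0062]
eef_rot: [[0.999, 0.036, 0.001], [0.036, -0.999, 0.0], [0.001, -0.0, -1.0]]
ft_force: [-0.1, 1.2, -0.4]
width: 1.0
grasp_force: 0.0
t: 6.03
position: [0.4118, 0.1683, 0.0057]
eef_rot: [[0.999, 0.036, -0.0], [0.036, -0.999, -0.0], [-0.0, 0.0, -1.0]]
ft_force: [-0.7, -0.8, 1.7]
width: 0.189
grasp_force: 8.7
```

View pics/w4.png

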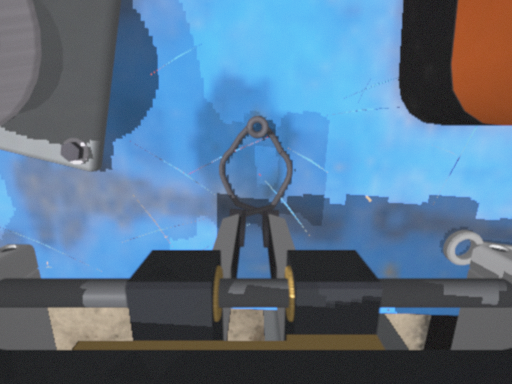

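The ring is opening symmetrically: coil at (258,127), ears between the pads at about (238,225) and (275,225). I'll let the squeeze finish and check that it reaches the stop.

```bash
python3 -m inch '{"dp":[[0,0,0],[0,0,0],[0,0,0],[0,0,0],[0,0,0],[0,0,0]],"turn":[[0,0,0],[0,0,0],[0,0,0],[0,0,0],[0,0,0],[0,0,0]],"fingers":[1,1,1,1,1,1]}' 30
python3 -m inch '{"dp":[[0,0,-0.5],[0,0,-1],[0,0,-1],[0,0,-1],[0,0,-1],[0,0,-0.3],[0,0,0],[0,0,0],[0,0,0]],"turn":[[0,0,0],[0,0,0],[0,0,0],[0,0,0],[0,0,0],[0,0,0],[0,0,0],[0,0,0],[0,0,0]],"fingers":[1,1,1,1,1,1,1,1,1]}' 30
python3 - <<'E'
from h import *
p,d,c,T=snap('wrist','w5.png');P=cloud(d,c,T)
s=status.sense();R=s['eef_rot'];t=s['position']
L=(P-t)@R   # tool coords
x,y,z=L[...,0],L[...,1],L[...,2]
k=(x>.012)&(x<.09)&(abs(y)<.05)&(z>-.03)&(z<.02)
k=k.astype(np.uint8);N,lab,st,ce=cv2.connectedComponentsWithStats(k)
for i in range(1,N):
    if st[i,4]>20:
        q=L[lab==i];print(st[i],q.min(0).round(4),q.max(0).round(4))
        cq=q[(q[:,0]>q[:,0].max()-.014)];print('coil',cq.mean(0).round(4))
        for xx in np.arange(.012,.08,.006):
            w=q[abs(q[:,0]-xx)<.002]
            if len(w):print(round(xx,3),w[:,1].min().round(4),w[:,1].max().round(4),w[:,2].mean().round(4))
E
```

```text
t: 6.58
position: [0.4119, 0.1683, 0.0057]
eef_rot: [[0.999, 0.036, 0.0], [0.036, -0.999, -0.0], [0.0, 0.0, -1.0]]
ft_force: [-0.6, -1.9, 3.0]
width: 0.132
grasp_force: 29.8
t: 7.33
position: [0.41, 0.1681, 0.1473]
eef_rot: [[0.999, 0.036, -0.004], [0.036, -0.999, -0.001], [-0.004, 0.001, -1.0]]
ft_force: [-0.4, -0.4, -0.5]
width: 0.133
grasp_force: 29.8
[ 217  116   76   95 1520] [ 0.012  -0.026  -0.0078] [0.0749 0.0257 0.0052]
coil [ 0.0671  0.0001 -0.0029]
0.012 -0.014 0.014 0.0
0.018 -0.0196 0.0176 0.0009
0.024 -0.0224 0.0219 0.0024
0.03 -0.0248 0.0244 0.0025
0.036 -0.026 0.0257 0.0024
0.042 -0.0259 0.0255 0.0024
0.048 -0.0252 0.0246 0.0024
0.054 -0.0215 0.0202 0.0024
0.06 -0.0161 0.0162 0.0021
0.066 -0.0119 0.012 -0.0022
0.072 -0.0063 0.0063 -0.0056
```

View pics/w5.png

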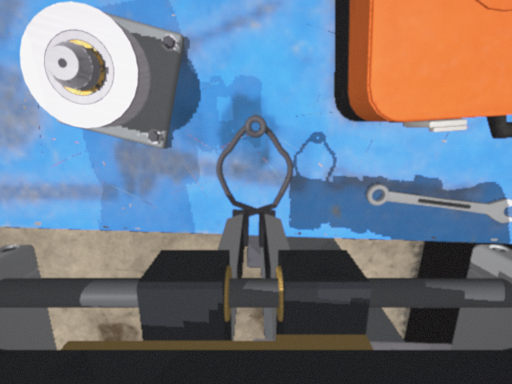

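The ring is held fully open and level: coil at (255,126), opening centred at about (255,170). The spindle end is at (72,65). I'll carry the ring over the spindle and look again.

```bash
python3 -m inch '{"dp":[[0.38,-0.7,0],[0.38,-0.7,0],[0.38,-0.7,0],[0.38,-0.7,0],[0.38,-0.7,0],[0.38,-0.7,0],[0.38,-0.65,0],[0,0,0],[0,0,0],[0,0,0]],"turn":[[0,0,0],[0,0,0],[0,0,0],[0,0,0],[0,0,0],[0,0,0],[0,0,0],[0,0,0],[0,0,0],[0,0,0]],"fingers":[1,1,1,1,1,1,1,1,1,1]}' 30
cat > m.py <<'E'
from h import *
def meas(fn=None):
    p,d,c,T=snap('wrist',fn);P=cloud(d,c,T)
    s=status.sense();R=s['eef_rot'];t=s['position'];L=(P-t)@R
    x,y,zw=L[...,0],L[...,1],P[...,2]
    near=(abs(x-.036)<.06)&(abs(y)<.06)
    k=near&(zw>.083)&(zw<.104); 
    for lo in np.arange(.07,.105,.002):
        q=near&(zw>lo)&(zw<lo+.002)
        if q.sum()>5:print(round(lo,3),q.sum(),L[q].mean(0).round(4)[:2],(L[q].max(0)-L[q].min(0)).round(4)[:2])
    b=near&(L[...,2]<.006)&(L[...,2]>-.012)&(x>.012)
    q=L[b];print('ring',q.min(0).round(4),q.max(0).round(4)); cq=q[q[:,0]>q[:,0].max()-.014];print('coil',cq.mean(0).round(4)) 
    # circle fits in tool xy
    for n,lo,hi in [('cap',.085,.104),('pul',.07,.08)]:
        q=L[near&(zw>lo)&(zw<hi)];
        if len(q):print(n,cv2.minEnclosingCircle((q[:,:2]*1000).astype(np.float32)))
    return p,P,L
E
python3 -c "
from m import *
meas('w6.png')"
```

```text
t: 8.22
position: [0.4849, 0.3157, 0.1475]
eef_rot: [[0.999, 0.036, -0.004], [0.036, -0.999, -0.002], [-0.004, 0.002, -1.0]]
ft_force: [0.6, 0.1, -1.3]
width: 0.131
grasp_force: 29.8
0.072 11 [ 0.0491 -0.004 ] [0.084  0.0776]
0.074 2735 [ 0.0396 -0.0069] [0.0969 0.0996]
0.076 3257 [ 0.0385 -0.0079] [0.0963 0.099 ]
0.078 15 [0.0396 0.0011] [0.0747 0.0549]
0.08 6 [ 0.0525 -0.0069] [0.0036 0.019 ]
0.082 9 [ 0.0511 -0.0015] [0.0062 0.0242]
0.086 37 [ 0.0398 -0.0067] [0.0351 0.035 ]
0.088 140 [ 0.0383 -0.0048] [0.035  0.0348]
0.09 142 [ 0.0378 -0.0072] [0.0321 0.0337]
0.092 125 [ 0.038  -0.0058] [0.0301 0.0308]
0.094 155 [ 0.0373 -0.0059] [0.0281 0.0279]
0.096 616 [ 0.0359 -0.0061] [0.0268 0.0259]
0.098 48 [ 0.0374 -0.0057] [0.0241 0.0222]
ring [ 0.012  -0.0263 -0.0068] [0.0745 0.0257 0.0059]
coil [ 0.0668 -0.0001 -0.0021]
cap ((35.706966400146484, -6.144166469573975), 17.975587844848633)
pul ((35.75648880004883, -6.151173114776611), 50.018524169921875)
```

View pics/w6.png

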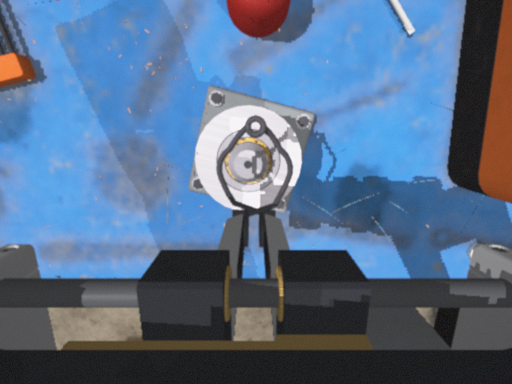

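Cap and pulley circles agree: r 18.0 and 50.0 mm, axis at tool (35.7, -6.1) mm. In the picture the spindle end is at about (248,163) inside the ring. I'll shift y by -6 mm, re-check, then descend.

```bash
python3 -m inch '{"dp":[[0,-0.1,0],[0,-0.1,0.3],[0,0,0.5],[0,0,0],[0,0,0],[0,0,0],[0,0,0]],"turn":[[0,0,0],[0,0,0],[0,0,0],[0,0,0],[0,0,0],[0,0,0],[0,0,0]],"fingers":[1,1,1,1,1,1,1]}' 30
python3 -c "
from m import *
meas('w7.png')"
```

```text
t: 8.85
position: [0.4866, 0.3227, 0.1264]
eef_rot: [[0.999, 0.036, 0.001], [0.036, -0.999, 0.001], [0.001, -0.001, -1.0]]
ft_force: [0.7, 0.3, -0.9]
width: 0.132
grasp_force: 29.8
0.072 12 [ 0.0403 -0.0106] [0.0708 0.0892]
0.074 3225 [0.0394 0.0016] [0.0994 0.0987]
0.076 3678 [0.0375 0.0015] [0.0988 0.0983]
0.078 13 [0.0435 0.0097] [0.0632 0.0807]
0.08 6 [ 0.0485 -0.0029] [0.0093 0.0242]
0.084 13 [0.0493 0.0012] [0.009  0.0287]
0.086 39 [ 0.0385 -0.0002] [0.0357 0.0346]
0.088 171 [0.0368 0.0018] [0.0349 0.0345]
0.09 151 [0.0353 0.0005] [0.0336 0.0326]
0.092 164 [0.0365 0.0009] [0.0301 0.0306]
0.094 182 [0.0354 0.0012] [0.0291 0.0279]
0.096 726 [0.0339 0.0013] [0.0255 0.0261]
0.098 56 [0.0333 0.0012] [0.0214 0.0234]
ring [ 0.012  -0.0261 -0.007 ] [0.0746 0.0258 0.0057]
coil [ 0.0668  0.0002 -0.0025]
cap ((33.53081512451172, 1.2456214427947998), 18.004899978637695)
pul ((33.448150634765625, 1.4526352882385254), 50.057498931884766)
```

```bash
python3 -m inch '{"dp":[[-0.08,0.04,0],[0,0,0.25],[0,0,0.25],[0,0,0],[0,0,0],[0,0,0],[0,0,0]],"turn":[[0,0,0],[0,0,0],[0,0,0],[0,0,0],[0,0,0],[0,0,0],[0,0,0]],"fingers":[1,1,1,1,1,1,1]}' 30
python3 -c "
from m import *
meas('w8.png')"
```

```text
t: 9.48
position: [0.484, 0.3214, 0.1107]
eef_rot: [[0.999, 0.036, 0.0], [0.036, -0.999, 0.0], [0.0, -0.0, -1.0]]
ft_force: [-0.8, 0.5, -0.3]
width: 0.13
grasp_force: 29.8
0.072 9 [ 0.0593 -0.0008] [0.0858 0.08  ]
0.074 3848 [ 0.0422 -0.0001] [0.0988 0.0993]
0.076 4246 [ 0.0417 -0.    ] [0.0983 0.0987]
0.078 16 [0.0453 0.0072] [0.0596 0.0637]
0.08 8 [ 0.0531 -0.0009] [0.0031 0.0185]
0.084 10 [ 0.0526 -0.0036] [0.0069 0.0213]
0.086 52 [0.0435 0.0003] [0.036  0.0359]
0.088 197 [ 0.0385 -0.0004] [0.0354 0.0357]
0.09 183 [0.0393 0.    ] [0.0335 0.0339]
0.092 179 [ 0.0392 -0.    ] [0.0309 0.0305]
0.094 193 [0.0378 0.0003] [0.0284 0.0288]
0.096 875 [ 0.0367 -0.0001] [0.0258 0.0263]
0.098 61 [ 0.0376 -0.0002] [0.0242 0.0232]
0.104 11 [ 0.0269 -0.0075] [0.0587 0.0499]
ring [ 0.012  -0.0261 -0.0072] [0.0746 0.0257 0.0054]
coil [ 0.0668  0.0001 -0.0026]
cap ((36.28314971923828, -0.010985258035361767), 18.058942794799805)
pul ((36.41314697265625, -0.02151038683950901), 50.045658111572266)
```

Aligned within about 0.4 mm. Now down over the spindle to just above the pulley.

```bash
python3 -m inch '{"dp":[[0,0,0.2],[0,0,0.2],[0,0,0.2],[0,0,0.1],[0,0,0.1],[0,0,0],[0,0,0],[0,0,0]],"turn":[[0,0,0],[0,0,0],[0,0,0],[0,0,0],[0,0,0],[0,0,0],[0,0,0],[0,0,0]],"fingers":[1,1,1,1,1,1,1,1]}' 30
python3 -m inch '{"dp":[[0,0,0.04],[0,0,0.03],[0,0,0.03],[0,0,0.03],[0,0,0],[0,0,0]],"turn":[[0,0,0],[0,0,0],[0,0,0],[0,0,0],[0,0,0],[0,0,0]],"fingers":[1,1,1,1,1,1]}' 30
```

```text
t: 10.2
position: [0.484, 0.3214, 0.0868]
eef_rot: [[0.999, 0.036, 0.0], [0.036, -0.999, 0.0], [0.0, -0.0, -1.0]]
ft_force: [0.3, 0.3, -1.0]
width: 0.132
grasp_force: 29.8
t: 10.7
position: [0.4837, 0.3213, 0.0827]
eef_rot: [[0.999, 0.036, -0.0], [0.036, -0.999, -0.0], [-0.0, 0.0, -1.0]]
ft_force: [-0.5, -0.5, -1.4]
width: 0.13
grasp_force: 29.8
```

```bash
for i in 1; do python3 -m inch '{"dp":[[0,0,0.03],[0,0,0.03],[0,0,0],[0,0,0]],"turn":[[0,0,0],[0,0,0],[0,0,0],[0,0,0]],"fingers":[1,1,1,1]}' 30; done
python3 -m inch '{"dp":[[0,0,0.03],[0,0,0.03],[0,0,0],[0,0,0]],"turn":[[0,0,0],[0,0,0],[0,0,0],[0,0,0]],"fingers":[1,1,1,1]}' 30
```

```text
t: 11.03
position: [0.4839, 0.3214, 0.0816]
eef_rot: [[0.999, 0.036, 0.0], [0.036, -0.999, 0.0], [0.0, -0.0, -1.0]]
ft_force: [-2.9, -1.8, 4.6]
width: 0.131
grasp_force: 29.9
t: 11.37
position: [0.4839, 0.3214, 0.0797]
eef_rot: [[0.999, 0.036, 0.0], [0.036, -0.999, 0.0], [0.0, -0.0, -1.0]]
ft_force: [-2.7, -2.3, 5.9]
width: 0.132
grasp_force: 29.9
```

```bash
python3 -m inch '{"dp":[[0,0,0.03],[0,0,0.03],[0,0,0],[0,0,0]],"turn":[[0,0,0],[0,0,0],[0,0,0],[0,0,0]],"fingers":[1,1,1,1]}' 30
python3 -m inch '{"dp":[[0,0,0.03],[0,0,0],[0,0,0]],"turn":[[0,0,0],[0,0,0],[0,0,0]],"fingers":[1,1,1]}' 30
```

```text
t: 11.7
position: [0.484, 0.3214, 0.0782]
eef_rot: [[0.999, 0.036, 0.0], [0.036, -0.999, 0.0], [0.0, -0.0, -1.0]]
ft_force: [-2.5, -1.5, 6.8]
width: 0.129
grasp_force: 29.9
t: 11.95
position: [0.484, 0.3214, 0.0774]
eef_rot: [[0.999, 0.036, 0.0], [0.036, -0.999, 0.0], [0.0, -0.0, -1.0]]
ft_force: [-2.8, -1.7, 7.7]
width: 0.13
grasp_force: 29.9
```

```bash
python3 -m inch '{"dp":[[0,0,0.03],[0,0,0],[0,0,0]],"turn":[[0,0,0],[0,0,0],[0,0,0]],"fingers":[1,1,1]}' 30
python3 -m inch '{"dp":[[0,0,0.03],[0,0,0],[0,0,0]],"turn":[[0,0,0],[0,0,0],[0,0,0]],"fingers":[1,1,1]}' 30
```

```text
t: 12.2
position: [0.484, 0.3214, 0.0771]
eef_rot: [[0.999, 0.036, 0.001], [0.036, -0.999, 0.0], [0.001, -0.0, -1.0]]
ft_force: [-4.5, -1.8, 9.8]
width: 0.132
grasp_force: 29.9
t: 12.45
position: [0.484, 0.3214, 0.077]
eef_rot: [[0.999, 0.036, 0.001], [0.036, -0.999, -0.0], [0.001, 0.0, -1.0]]
ft_force: [-5.3, -3.7, 13.9]
width: 0.132
grasp_force: 29.9
```

The hard stop is felt at TCP z 0.077 and 14 N. The tips are still about 2 mm above the feet, so I'll ease the grip to just hold the stop and let the pads slide down onto them.

```bash
python3 -m inch '{"dp":[[0,0,0],[0,0,0],[0,0,0],[0,0,0]],"turn":[[0,0,0],[0,0,0],[0,0,0],[0,0,0]],"fingers":[1,1,1,1]}' 13
python3 -m inch '{"dp":[[0,0,0.02],[0,0,0],[0,0,0]],"turn":[[0,0,0],[0,0,0],[0,0,0]],"fingers":[1,1,1]}' 13
```

```text
t: 12.78
position: [0.4844, 0.3213, 0.0768]
eef_rot: [[0.999, 0.036, 0.001], [0.036, -0.999, -0.0], [0.001, 0.0, -1.0]]
ft_force: [-4.2, -2.7, 12.1]
width: 0.149
grasp_force: 13.0
t: 13.03
position: [0.4845, 0.3213, 0.0766]
eef_rot: [[0.999, 0.036, 0.001], [0.036, -0.999, -0.0], [0.001, 0.0, -1.0]]
ft_force: [-5.1, -4.0, 13.1]
width: 0.149
grasp_force: 13.0
```

```bash
python3 -m inch '{"dp":[[0,0,0.02],[0,0,0.02],[0,0,0]],"turn":[[0,0,0],[0,0,0],[0,0,0]],"fingers":[1,1,1]}' 11
python3 -m inch '{"dp":[[0,0,0.02],[0,0,0],[0,0,0]],"turn":[[0,0,0],[0,0,0],[0,0,0]],"fingers":[1,1,1]}' 11
```

```text
t: 13.28
position: [0.485, 0.3214, 0.0757]
eef_rot: [[0.999, 0.036, 0.002], [0.036, -0.999, 0.0], [0.002, 0.0, -1.0]]
ft_force: [-4.0, -4.5, 14.2]
width: 0.152
grasp_force: 11.0
t: 13.53
position: [0.4852, 0.3213, 0.0752]
eef_rot: [[0.999, 0.036, 0.003], [0.036, -0.999, 0.0], [0.003, 0.0, -1.0]]
ft_force: [-4.3, -4.3, 15.0]
width: 0.148
grasp_force: 11.0
```

```bash
python3 -m inch '{"dp":[[-0.02,0,0.02],[0,0,0],[0,0,0]],"turn":[[0,0,0],[0,0,0],[0,0,0]],"fingers":[1,1,1]}' 11
python3 -m inch '{"dp":[[0,0,0.02],[0,0,0],[0,0,0]],"turn":[[0,0,0],[0,0,0],[0,0,0]],"fingers":[1,1,1]}' 11
```

```text
t: 13.78
position: [0.4853, 0.3214, 0.075]
eef_rot: [[0.999, 0.036, 0.004], [0.036, -0.999, 0.0], [0.004, -0.0, -1.0]]
ft_force: [-3.4, -4.0, 15.7]
width: 0.148
grasp_force: 11.0
t: 14.03
position: [0.4854, 0.3214, 0.0747]
eef_rot: [[0.999, 0.036, 0.004], [0.036, -0.999, 0.0], [0.004, -0.0, -1.0]]
ft_force: [-4.1, -4.9, 17.2]
width: 0.148
grasp_force: 13.2
```

Run:
```python
from h import *
p,d,c,T=snap('wrist','w9.png');P=cloud(d,c,T)
s=status.sense();L=(P-s['position'])@s['eef_rot'];x,y,z=L[...,0],L[...,1],P[...,2]
# pulley rim away from ring
r=np.hypot(P[...,0]-.5203,P[...,1]-.3228)
for n,k in [('pulley far',(x>.06)&(abs(y)>.02)&(r<.048)&(r>.036)&(z>.06)&(z<.09)),('pulley near',(x>.0)&(x<.03)&(abs(y)>.03)&(r<.048)&(z>.06)&(z<.09))]: print(n,k.sum(),np.median(P[k],0).round(4))
k=(x>.055)&(x<.08)&(abs(y)<.012)&(z>.078)&(z<.095);print('coil',k.sum(),P[k].mean(0).round(4),L[k].mean(0).round(4))
g=cv2.cvtColor(p,cv2.COLOR_RGB2GRAY)
for xx in [.02,.03,.04,.05]:
    for sg in (-1,1):
        k=(abs(x-xx)<.0015)&(y*sg>.019)&(y*sg<.028)&(g<90)
        if k.sum():print(xx,sg,k.sum(),P[k].mean(0).round(4),L[k].mean(0).round(4))
cv2.imwrite('pics/w9c.png',cv2.resize(p[60:280,140:380,::-1],None,fx=2.7,fy=2.7,interpolation=cv2.INTER_CUBIC))
```

```text
pulley far 1028 [0.5521 0.3442 0.0709]
pulley near 1459 [0.5043 0.3521 0.0709]
coil 328 [0.5526 0.3244 0.0829] [ 0.0674 -0.0007 -0.008 ]
0.02 -1 664 [0.5045 0.3456 0.1995] [ 0.0205 -0.0235 -0.1247]
0.02 1 601 [0.506  0.2986 0.2001] [ 0.0203  0.0235 -0.1253]
0.03 -1 447 [0.5141 0.3459 0.1902] [ 0.0301 -0.0235 -0.1154]
0.03 1 457 [0.5158 0.299  0.1888] [ 0.0301  0.0234 -0.1139]
0.04 -1 14 [0.5244 0.3471 0.0748] [ 0.0399 -0.0244  0.0001]
0.04 1 38 [0.5261 0.3009 0.0734] [0.0399 0.0219 0.0014]
0.05 -1 9 [0.5341 0.343  0.0751] [ 0.0495 -0.0199 -0.0002]
0.05 1 13 [0.5358 0.3027 0.0744] [0.0497 0.0204 0.0005]
```

View pics/w9c.png

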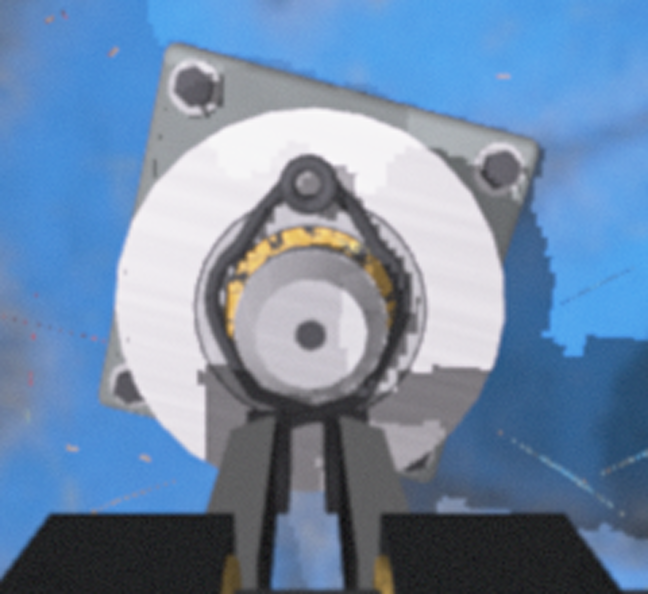

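The ring is flat on the pulley: pulley top 0.0709, coil underside about 0.071. It encloses the spindle, whose end is at (310,330) in the crop, and the tips are on the feet at 17 N. Now I release slowly while still pressing.

```bash
python3 -m inch '{"dp":[[0,0,0],[0,0,0],[0,0,0],[0,0,0],[0,0,0],[0,0,0],[0,0,0],[0,0,0],[0,0,0],[0,0,0],[0,0,0],[0,0,0],[0,0,0],[0,0,0]],"turn":[[0,0,0],[0,0,0],[0,0,0],[0,0,0],[0,0,0],[0,0,0],[0,0,0],[0,0,0],[0,0,0],[0,0,0],[0,0,0],[0,0,0],[0,0,0],[0,0,0]],"fingers":[0.65,0.6,0.5,0.4,0.3,0.2,0.1,0,-0.1,-0.15,-0.2,-0.2,-0.2,-0.2]}' 20
python3 - <<'E'
from h import *
p,d,c,T=snap('wrist','w10.png');P=cloud(d,c,T)
s=status.sense();L=(P-s['position'])@s['eef_rot'];x,y,z=L[...,0],L[...,1],P[...,2]
r=np.hypot(P[...,0]-.5203,P[...,1]-.3228)
k=(x>.06)&(abs(y)>.02)&(r<.048)&(r>.036)&(z>.06)&(z<.09);print('pulley',np.median(P[k],0).round(4))
k=(x>.05)&(x<.085)&(abs(y)<.015)&(z>.078)&(z<.095);print('coil',k.sum(),P[k].mean(0).round(4),L[k].mean(0).round(4))
cv2.imwrite('pics/w10c.png',cv2.resize(p[60:280,140:380,::-1],None,fx=2.7,fy=2.7,interpolation=cv2.INTER_CUBIC))
E
```

```text
t: 15.25
position: [0.4874, 0.3251, 0.0748]
eef_rot: [[0.999, 0.036, 0.01], [0.036, -0.999, 0.008], [0.01, -0.007, -1.0]]
ft_force: [1.3, 5.5, 8.4]
width: 0.602
grasp_force: 4.6
pulley [0.5537 0.3038 0.071 ]
coil 375 [0.5506 0.3223 0.0833] [ 0.0631  0.005  -0.0079]
```

View pics/w10c.png

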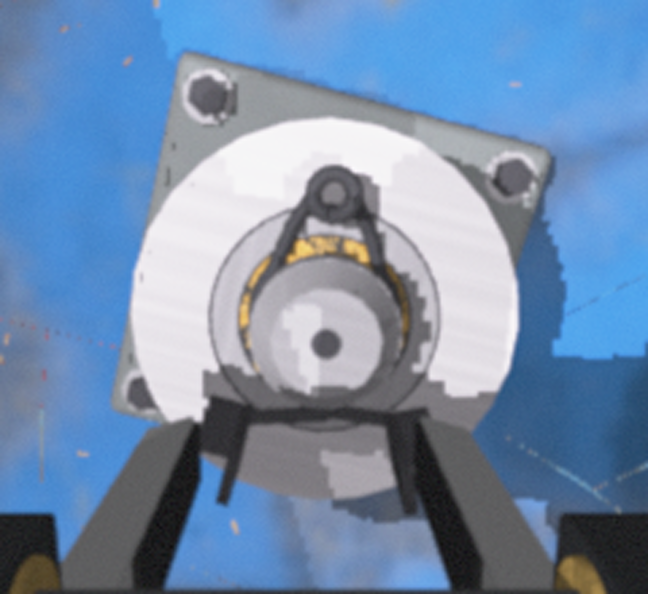

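The ring has closed: the wires have gone under the spindle edge, the ears have spread, and the pulley is still down at 0.071. The right finger still touches its ear, so I'll open slightly, ease off and lift away.

```bash
python3 -m inch '{"dp":[[0,0.04,0],[0,0.04,-0.03],[0,0,-0.05],[0,0,-0.1],[0,0,0],[0,0,0]],"turn":[[0,0,0],[0,0,0],[0,0,0],[0,0,0],[0,0,0],[0,0,0]],"fingers":[-0.28,-0.32,-0.35,-0.5,-0.6,-0.6]}' 20
python3 - <<'E'
from h import *
p,d,c,T=snap('wrist','w11.png');P=cloud(d,c,T)
s=status.sense();L=(P-s['position'])@s['eef_rot'];x,y,z=L[...,0],L[...,1],P[...,2]
r=np.hypot(P[...,0]-.5203,P[...,1]-.3228)
k=(x>.06)&(abs(y)>.02)&(r<.048)&(r>.036)&(z>.06)&(z<.09);print('pulley',np.median(P[k],0).round(4))
k=(x>.05)&(x<.085)&(abs(y)<.015)&(z>.078)&(z<.095);print('coil',k.sum(),P[k].mean(0).round(4))
k=(abs(x)<.015)&(abs(y)<.045)&(z>.09)&(z<.112)
N,l,st,ce=cv2.connectedComponentsWithStats(k.astype(np.uint8))
for i in range(1,N):
    if st[i,4]>8:print('ear',st[i],P[l==i].mean(0).round(4),P[l==i].min(0).round(4),P[l==i].max(0).round(4))
E
```

```text
t: 15.8
position: [0.4826, 0.3184, 0.0756]
eef_rot: [[0.999, 0.036, -0.002], [0.036, -0.999, -0.001], [-0.002, 0.001, -1.0]]
ft_force: [1.1, 0.4, -0.2]
width: 0.8
grasp_force: 0.0
pulley [0.5508 0.3445 0.0716]
coil 672 [0.5434 0.323  0.0867]
ear [209 213  13  29 150] [0.4912 0.343  0.1034] [0.4822 0.3404 0.0909] [0.4967 0.3464 0.1075]
ear [277 214  10  30 155] [0.492  0.3026 0.103 ] [0.4821 0.2996 0.0903] [0.4973 0.3051 0.1073]
ear [310 221  24  41 412] [0.4875 0.28   0.1018] [0.4746 0.2737 0.0901] [0.493  0.2824 0.112 ]
ear [177 222  21  40 381] [0.4841 0.3582 0.1017] [0.4714 0.356  0.0901] [0.4901 0.3636 0.112 ]
```

With the robot unloaded, the pulley stays at 0.0716 (free height 0.076) and the ears are spread nearly to rest. The ring is in the groove, so I'll retreat and check once more.

```bash
python3 -m inch '{"dp":[[0,0,-0.2],[0,0,-0.5],[0,0,-0.8],[0,0,-0.8],[0,0,-0.8],[0,0,0],[0,0,0],[0,0,0]],"turn":[[0,0,0],[0,0,0],[0,0,0],[0,0,0],[0,0,0],[0,0,0],[0,0,0],[0,0,0]],"fingers":[-0.7,-0.8,-1,-1,-1,-1,-1,-1]}' 20
python3 - <<'E'
from h import *
p,d,c,T=snap('wrist','w12.png');P=cloud(d,c,T);z=P[...,2]
r=np.hypot(P[...,0]-.5203,P[...,1]-.3228)
k=(r<.048)&(r>.042)&(z>.06)&(z<.085)&(P[...,0]>.52);print('pulley',k.sum(),np.median(P[k],0).round(4))
k=(P[...,0]>.46)&(P[...,0]<.51)&(z>.09)&(z<.112)&(r<.07)
N,l,st,ce=cv2.connectedComponentsWithStats(k.astype(np.uint8))
for i in range(1,N):
    if st[i,4]>8:print('ear',st[i],P[l==i].mean(0).round(4),P[l==i].min(0).round(4),P[l==i].max(0).round(4))
from cell import hand_in
if k.sum()and True: print(hand_in())
E
```

```text
t: 16.52
position: [0.4825, 0.3185, 0.1684]
eef_rot: [[0.999, 0.036, -0.002], [0.036, -0.999, -0.001], [-0.002, 0.001, -1.0]]
ft_force: [-0.3, 0.6, -0.4]
width: 1.001
grasp_force: 0.0
pulley 875 [0.5527 0.3228 0.0716]
ear [238 169  26   7  98] [0.5075 0.3227 0.094 ] [0.5035 0.311  0.09  ] [0.5099 0.3352 0.0977]
ear [225 181   8  19  62] [0.491 0.343 0.103] [0.4818 0.3404 0.0901] [0.4969 0.3461 0.1074]
ear [269 183   7  18  63] [0.4909 0.3023 0.1036] [0.4823 0.2989 0.0913] [0.497  0.3049 0.1074]
the job is handed in; nothing more can be done
None
```

The job is handed in: the snap ring has closed into the groove, and with the robot clear the pulley stays down at 71.6 mm (about 76 mm free), after pressing to the stop with at most about 17 N; it took about 16.5 s of the 51 s.

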